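# Find the stamped board tray and send it to the dispatch line

## Task

One of the two orange board trays has an ink stamp, a black ring with a bar, on its underside: tip up first the tray on the robot's left, then the one on the right, each by pressing its flared front wall down towards the robot until that wall lies on the bench, hold it there for a moment to look underneath, and let it down flat again. Then push the stamped tray away from the robot along the bench until its back rests square against the long aluminium bar of the dispatch line. Only press and push: do not lift or topple a tray, and leave the other tray and the loose things beside them where they are.

Things in the scene. Friction and masses are not known exactly. Their poses are not given: they have to be found in the camera images.
- tray_a: The tray WITH the stamp. Orange, open on top, 0.26 to 0.47 kg, a green board fixed inside. Flat base 130 (x) by 120 mm (y); origin at the centre of its underside, z up, -x to its front (flared wall, roughly towards the robot), +x to its back wall. Back and side walls upright, 34 mm high, 4 mm thick; floor 4 mm thick, board and its parts up to 17 mm above the underside.
- tray_b: The tray WITHOUT a stamp (plain underside); otherwise the same as tray_a in size, shape, colour, board and axes: from above the two look alike.
- stamp (a point): Centre of the stamp, a black ring 94 mm across with a bar over it, on the underside of tray_a, at tray_a's origin. It can be seen only while the tray is tipped up, from the far (+x) side of the bench.
- tray_a_ledge (a point): Middle of the outer top edge of tray_a's front wall. This wall (flat, 120 mm wide, 4 mm thick) flares out: its outer face rises from the base's front edge (x = -65, z = 0 mm in the tray) to x = -85, z = 50 mm, so a fingertip inside the tray can press on its sloping inner face, down and towards the robot (2 to 8 N).
- tray_b_ledge (a point): The same for tray_b.
- tray_a_front_foot (a point): Middle of the front edge of tray_a's base (x = -65 mm, z = 0 in the tray). Pressed on the front wall, the tray turns about this edge, which stays on the bench. At 68 degrees the front wall lies flat on the bench and stops it; released at any angle up to that, the tray falls back flat.
- tray_b_front_foot (a point): The same for tray_b.
- tray_a_back_foot (a point): Middle of the back edge of tray_a's base (x = +65 mm, z = 0 in the tray); this edge comes to rest against the dispatch line.
- tray_b_back_foot (a point): The same for tray_b.
- line: The dispatch line: a fixed straight aluminium bar lying across the bench beyond the trays, 660 mm long (its y), 20 mm wide (x), 22 mm high. Origin on the bench, in the middle of its face towards the robot; -x points to the robot.
- driver: A loose screwdriver, 170 mm long, lying at the left of the trays, origin at its middle; to be left alone.
- pot: A loose closed grey pot, 44 mm across, 60 mm high, standing at the right of the trays, origin under its centre; to be left alone.
- spool: A loose metal spool, 52 mm across, 40 mm high, standing at the left of the trays, origin under its centre; to be left alone.
Things that resemble listed ones, but are neither listed nor needed, are in the scene too. What is shaped like the tray_b but purple is not meant.

How it is judged:
By the outcome, as a careful person would: the job done as asked, in the order asked, and still so for the second after the job is handed in, with the robot touching nothing.
It also fails if it takes over 72 s, if anything falls off the work surface, if the arm or the gripper's body presses on something with over 40 N, if the wrist force passes 120 N, or if a joint passes its speed limit or range.

## Robot

A 6-joint arm with a two-finger parallel gripper is mounted at the origin on the work surface. World frame = base frame: x ahead of the robot, y to its left, z up, the work surface at z = 0. Lengths are in m, angles in rad, forces in N, time in s.
With the tool pointing down it reaches from about 0.4 to 0.825 m from the base axis. Payload 7 kg.
Tool frame: the origin (TCP) lies at the very end of the fingers, on their centre line; the grasp point (between the pads) lies 19 mm behind it; z points along the fingers, y is the direction in which the jaws open and shut (so a half turn about z gives the same grasp; the last joint's range is limited). The gripper opens to 88 mm and grips with 3 to 60 N. Pads are 19 mm wide; open, the fingers measure 130 mm over their backs; the gripper's body (78 mm by 193 mm) begins 47 mm behind the grasp point.
Start: joints at [1.613, 0.359, 0.012, 0, -1.224, -0.288], TCP at [0.164, 0.655, 0.227] pointing down, gripper open.
Joint ranges: [-3.07, 3.07], [-1.43, 2.12], [-1.02, 1.25], [-3.03, 1.67], [-3.05, -0], [-3.03, 3.03]. Speed limits (rad/s): [2.39, 2.39, 3.01, 3.14, 3.14, 3.14].

## Interface

Orientations are given as a unit quaternion [w, x, y, z].
In Python, from workcell import env, eoat, kin, sensors, cams, nets gives the robot as it stands. Calls block until the motion is done:
- env.reach(position, orientation): joint-space move of the TCP to a pose.
- env.servo_line(position, ori=None, max_speed=0.15, f_stop=None): straight line of the TCP; ori=None keeps the orientation; max_speed is the mean speed in m/s. With f_stop (N) it stops when the force on the tool has changed by that much, and returns True; else False.
- env.set_joints(angles): joint-space move.
- eoat.gripper_to(opening, squeeze=None): finger opening in m; squeeze is the grip in N (None keeps the last); returns when the fingers have stopped.
- env.pause(seconds).
- kin.ik(position, orientation): joint angles nearest the present ones, or None.
- sensors.state(): the state.
- cams.read_camera(name): name is "side" or "top"; returns the picture (480x640x3 uint8, red, green, blue); there is no depth.
- cams.camera_params(name): a dict with "intrinsics" (3x3 intrinsics, pixels), "world_from_camera" (4x4, takes a point from camera to world coordinates). Camera axes: x right, y down, z forward; pixel columns grow to the right and rows downward; lengths in m; the calibration is good to about 2 mm. A picture is of the moment at which its call begins. camera_params takes no time and is no camera call.
A pose or a line that the arm cannot do raises env.IKError and nothing moves.
- env.hand_in(): hands the job in, once; it reports no verdict.
Trained networks look in the newest picture that a camera, given by its name, has taken for a name from the list of things; names that differ only in an ending like _2 or _b are one class to them, and where a whole thing is asked for, a point or a joint stands for the part that bears it (a point fixed in the world has none). Each returns a list of dicts, best first, with "confidence" (0 to 1); they miss things now and then, are a little off and sometimes report something else, mostly with a low value. They report only what shows in the picture. A call takes as long as a camera call. They do not tell look-alikes from the thing itself.
- nets.masks_of(target, camera): "region" (480x640 bool, what is visible of it) and "point" ([column, row] in pixels, amid what is visible of it).
- nets.spot_point(target, camera): "point" ([column, row] in pixels: a listed point, or the origin of a listed thing).
The state is a dict: "time_s": time; "joint_positions": joint angles; "dq": joint speeds; "joint_torque": joint torques, N m; "eef_pos": TCP position; "orientation": TCP orientation; "force": force on the tool from outside, world axes, zero at the start; "torque": the same for the moment, N m; "gripper_width": finger opening in m.
Only numpy, scipy, OpenCV 4.12 (cv2) and the standard library are available. Lean on these libraries where they do the work, as an engineer would, in place of code of your own. Each camera call takes 0.05 s, during which the arm holds its last target.

## Working session

There is one attempt and no reset: what is moved stays moved. The work goes in short steps, each a Python script; the robot and the scene stay as the last script left them, time stands still between calls to the robot, and variables do not carry over. Pictures are saved under pics/ and viewed, and the job is handed in when it is done.

```bash
mkdir -p pics; ls; cat > h.py <<'E'
from workcell import env, eoat, kin, sensors, cams, nets
import numpy as np, cv2
def snap(cam,name):
    im=cams.read_camera(cam); cv2.imwrite(f'pics/{name}.png',im[:,:,::-1]); return im
def ray(cam,px,z=0.):
    p=cams.camera_params(cam);K=np.array(p['intrinsics']);T=np.array(p['world_from_camera'])
    d=T[:3,:3]@np.linalg.solve(K,[px[0],px[1],1.]);o=T[:3,3]
    return o+d*(z-o[2])/d[2]
def proj(cam,P):
    p=cams.camera_params(cam);K=np.array(p['intrinsics']);T=np.array(p['world_from_camera'])
    c=np.linalg.inv(T)@np.append(P,1); u=K@c[:3]; return u[:2]/u[2]
E
python3 - <<'E'
from h import *
np.set_printoptions(precision=3,suppress=True)
for c in('top','side'):
    snap(c,c+'0'); print(c,cams.camera_params(c)['intrinsics'],cams.camera_params(c)['world_from_camera'])
for c in('top','side'):
  for t in ['tray_a_ledge','tray_a_front_foot','tray_a_back_foot','tray_a','line','driver','pot','spool']:
    for r in nets.spot_point(t,c):
        z=0.05 if 'ledge' in t else 0
        print(c,t,round(r['confidence'],2),np.array(r['point']),ray(c,r['point'],z))
s=sensors.state();print(s['time_s'],s['eef_pos'],s['orientation'],s['force'])
E
```

```text
pics
top [[437.199   0.    317.728]
 [  0.    437.199 244.458]
 [  0.      0.      1.   ]] [[-0.208 -0.958  0.2    0.403]
 [-0.978  0.204 -0.038 -0.03 ]
 [-0.005 -0.203 -0.979  0.972]
 [ 0.     0.     0.     1.   ]]
side [[522.779   0.    320.235]
 [  0.    522.779 229.439]
 [  0.      0.      1.   ]] [[-0.973 -0.176  0.151  0.373]
 [-0.231  0.686 -0.69   0.853]
 [ 0.018 -0.706 -0.708  0.988]
 [ 0.     0.     0.     1.   ]]
top tray_a_ledge 0.69 [233.3 327.4] [0.455 0.142 0.05 ]
top tray_a_front_foot 0.81 [237.7 316.5] [0.479 0.138 0.   ]
top tray_a_back_foot 0.25 [138.2 272.3] [0.622 0.34  0.   ]
top tray_a 0.93 [356.3 250.9] [ 0.568 -0.149  0.   ]
top tray_a 0.74 [464.4 168.9] [ 0.706 -0.442 -0.   ]
top tray_a 0.67 [456.7 320.4] [ 0.371 -0.329  0.   ]
top tray_a 0.66 [227.6 290. ] [0.541 0.15  0.   ]
top line 0.94 [270.2 178.4] [0.779 0.009 0.   ]
top driver 0.7 [140.6 343.6] [0.466 0.355 0.   ]
top pot 0.55 [436.1 241. ] [ 0.552 -0.332  0.   ]
top pot 0.25 [359.1 251.4] [ 0.565 -0.155  0.   ]
top spool 0.56 [139.3 275.6] [0.614 0.339 0.   ]
side tray_a_ledge 0.63 [349.3 300.5] [0.459 0.14  0.05 ]
side tray_a_ledge 0.48 [234.9 250.7] [0.757 0.06  0.05 ]
side tray_a_front_foot 0.86 [336.3 315.4] [ 0.484  0.151 -0.   ]
side tray_a_back_foot 0.82 [284.6 306.1] [0.606 0.155 0.   ]
side tray_a 0.81 [405.7 189.1] [ 0.382 -0.334  0.   ]
side tray_a 0.77 [327.1 219.1] [ 0.575 -0.154 -0.   ]
side tray_a 0.6 [310.5 309.5] [0.545 0.15  0.   ]
side tray_a 0.56 [308.7 147.4] [ 0.704 -0.459  0.   ]
side line 0.94 [235.7 251.9] [0.774 0.021 0.   ]
side line 0.4 [353.  225.8] [ 0.502 -0.146  0.   ]
side line 0.25 [309.6 211.7] [ 0.629 -0.171  0.   ]
side driver 0.68 [323.9 396.5] [0.466 0.352 0.   ]
side pot 0.72 [347.3 177.4] [ 0.557 -0.343 -0.   ]
side spool 0.86 [253.8 373.5] [0.62  0.337 0.   ]
side spool 0.27 [337.9 313.8] [0.481 0.146 0.   ]
0.9 [0.164 0.655 0.227] [-0.     0.992 -0.123 -0.   ] [-0.681 -0.18   0.556]
```

View pics/top0.png

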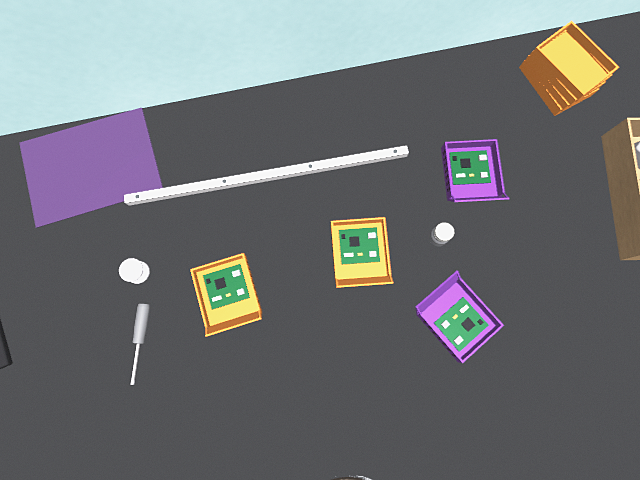

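View pics/side0.png

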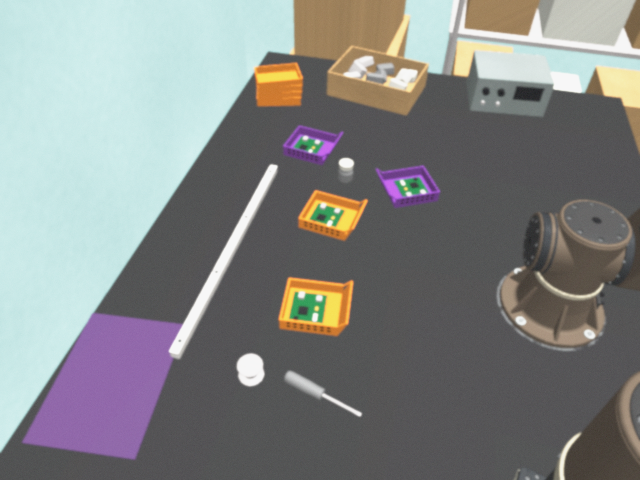

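Top view: left orange tray at about (226,293), right orange tray at (361,251). The purple look-alikes are at (475,170) and (460,317), the bar runs from (125,199) to (408,151), the pot is at (443,233), the spool at (134,271) and the driver at (138,340). The side view agrees. Next I'll fit the exact poses.

```bash
cat >> h.py <<'E'
V=np.array([[x,y,z] for y in(-.06,.06) for x,z in((-.065,0),(.065,0),(.065,.034),(-.085,.05))])
def RZ(a): return np.array([[np.cos(a),-np.sin(a),0],[np.sin(a),np.cos(a),0],[0,0,1]])
def hullmask(cam,x,y,yaw):
    m=np.zeros((480,640),np.uint8)
    P=[proj(cam,RZ(yaw)@v+[x,y,0]) for v in V]
    h=cv2.convexHull(np.array(P,np.float32)); cv2.fillConvexPoly(m,np.round(h*16).astype(np.int32),255,cv2.LINE_AA,4); return m/255.
def fit(ims,x,y,yaw):
    from scipy.optimize import minimize
    M={}
    for c,im in ims.items():
        hsv=cv2.cvtColor(im,cv2.COLOR_RGB2HSV)
        o=cv2.inRange(hsv,(5,120,60),(35,255,255))
        p=proj(c,[x,y,0.02]); yy,xx=np.mgrid[:480,:640]
        o[np.hypot(xx-p[0],yy-p[1])>85]=0
        n,l,st,_=cv2.connectedComponentsWithStats(o); k=1+np.argmax(st[1:,4])
        pts=cv2.findNonZero((l==k).astype(np.uint8)); m=np.zeros((480,640),np.uint8)
        cv2.fillConvexPoly(m,cv2.convexHull(pts),255); M[c]=m/255.
    f=lambda q:sum(np.abs(hullmask(c,q[0],q[1],q[2])-M[c]).sum()/M[c].sum() for c in M)
    best=min((minimize(f,[x,y,yaw+d],method='Nelder-Mead',options=dict(initial_simplex=[[x,y,yaw+d],[x+.01,y,yaw+d],[x,y+.01,yaw+d],[x,y,yaw+d+.1]],xatol=1e-4,fatol=1e-5)) for d in(-.2,0,.2)),key=lambda r:r.fun)
    return best.x,best.fun
E
cat > a.py <<'E'
from h import *
np.set_printoptions(precision=4,suppress=True)
ims={c:cv2.imread(f'pics/{c}0.png')[:,:,::-1].copy() for c in('top','side')}
for x,y in((.543,.15),(.571,-.151)):
    print(fit(ims,x,y,0.)); 
    for c in ims: print(c,fit({c:ims[c]},x,y,0.))
# line
for c in ims:
    hsv=cv2.cvtColor(ims[c],cv2.COLOR_RGB2HSV); w=cv2.inRange(hsv,(0,0,150),(180,45,255))
    p=proj(c,[.776,.0,.02]); n,l,st,_=cv2.connectedComponentsWithStats(w)
    ks=set(l[int(p[1])-6:int(p[1])+7,int(p[0])-6:int(p[0])+7].ravel())-{0}; k=max(ks,key=lambda k:st[k,4])
    pts=cv2.findNonZero((l==k).astype(np.uint8)); r=cv2.minAreaRect(pts); print(c,st[k],r)
    b=cv2.boxPoints(r); print([ray(c,q,.022)[:2] for q in b])
E
python3 a.py
```

```text
Traceback (most recent call last):
  File "a.py", line 5, in <module>
    print(fit(ims,x,y,0.));
          ~~~^^^^^^^^^^^^
  File "h.py", line 30, in fit
    best=min((minimize(f,[x,y,yaw+d],method='Nelder-Mead',options=dict(initial_simplex=[[x,y,yaw+d],[x+.01,y,yaw+d],[x,y+.01,yaw+d],[x,y,yaw+d+.1]],xatol=1e-4,fatol=1e-5)) for d in(-.2,0,.2)),key=lambda r:r.fun)
  File "h.py", line 30, in <genexpr>
    best=min((minimize(f,[x,y,yaw+d],method='Nelder-Mead',options=dict(initial_simplex=[[x,y,yaw+d],[x+.01,y,yaw+d],[x,y+.01,yaw+d],[x,y,yaw+d+.1]],xatol=1e-4,fatol=1e-5)) for d in(-.2,0,.2)),key=lambda r:r.fun)
              ~~~~~~~~^^^^^^^^^^^^^^^^^^^^^^^^^^^^^^^^^^^^^^^^^^^^^^^^^^^^^^^^^^^^^^^^^^^^^^^^^^^^^^^^^^^^^^^^^^^^^^^^^^^^^^^^^^^^^^^^^^^^^^^^^^^^^^^^^^^^^^^^^^^^^^^^^^^^^
  File "h.py", line 29, in <lambda>
    f=lambda q:sum(np.abs(hullmask(c,q[0],q[1],q[2])-M[c]).sum()/M[c].sum() for c in M)
               ~~~^^^^^^^^^^^^^^^^^^^^^^^^^^^^^^^^^^^^^^^^^^^^^^^^^^^^^^^^^^^^^^^^^^^^^
  File "h.py", line 29, in <genexpr>
    f=lambda q:sum(np.abs(hullmask(c,q[0],q[1],q[2])-M[c]).sum()/M[c].sum() for c in M)
                          ~~~~~~~~^^^^^^^^^^^^^^^^^^
  File "h.py", line 16, in hullmask
    P=[proj(cam,RZ(yaw)@v+[x,y,0]) for v in V]
       ~~~~^^^^^^^^^^^^^^^^^^^^^^^
  File "h.py", line 10, in proj
    p=cams.camera_params(cam);K=np.array(p['intrinsics']);T=np.array(p['world_from_camera'])
ValueError: time passes only in moves, steps and waits
```

```bash
python3 - <<'E'
s=open('h.py').read()
s=s.replace("p=cams.camera_params(cam)","p=cp(cam)")
s=s.replace("def snap","_C={}\ndef cp(c):\n    if c not in _C: _C[c]=cams.camera_params(c)\n    return _C[c]\ndef snap",1)
open('h.py','w').write(s)
E
time python3 a.py
```

```text
(array([0.5404, 0.1506, 0.0994]), np.float64(0.06730387184424208))
top (array([0.5399, 0.151 , 0.0977]), np.float64(0.018678293007944356))
side (array([0.542 , 0.1497, 0.102 ]), np.float64(0.03824176279115499))
(array([ 0.5687, -0.1561, -0.1375]), np.float64(0.07138681784114531))
top (array([ 0.5682, -0.1557, -0.1386]), np.float64(0.0206218530084119))
side (array([ 0.5705, -0.1568, -0.1337]), np.float64(0.04378951417101372))
top [ 124  145  285   60 3185] ((265.74542236328125, 175.051025390625), (11.419159889221191, 288.5408935546875), 80.0330581665039)
[array([0.8029, 0.3439]), array([ 0.7853, -0.3185]), array([ 0.7573, -0.3161]), array([0.7754, 0.3427])]
side [ 169  164  109  195 2573] ((223.3391876220703, 260.41485595703125), (13.568744659423828, 217.93170166015625), 27.89727020263672)
[array([0.8073, 0.3488]), array([ 0.7971, -0.3329]), array([ 0.7538, -0.3127]), array([0.7767, 0.3567])]
real	0m9.207s
user	0m7.635s
sys	0m0.290s
```

```bash
cat >> h.py <<'E'
from scipy.spatial.transform import Rotation as Ro
def tool_q(a,psi,sgn=1):
    z=np.array([np.sin(a)*np.cos(psi),np.sin(a)*np.sin(psi),-np.cos(a)])
    y=sgn*np.array([-np.sin(psi),np.cos(psi),0]); x=np.cross(y,z)
    q=Ro.from_matrix(np.c_[x,y,z]).as_quat(); return np.r_[q[3],q[:3]]
def tip_pose(foot,yaw,th,s,gap=0,a=None,sgn=1):
    """finger's robot-side bottom corner at distance s up the inner wall face, tray tilted th"""
    if a is None: a=np.radians(15)+th*np.radians(A1-15)/np.radians(68)
    w=np.radians(21.8)+th
    u=np.array([-np.sin(w),np.cos(w)]); n=np.array([np.cos(w),np.sin(w)])
    C=s*u+(.004+gap)*n
    t=C+.0095*np.array([np.cos(a),np.sin(a)])
    f=np.array([np.cos(yaw),np.sin(yaw)])
    return np.r_[foot[:2]+t[0]*f,t[1]],tool_q(a,yaw,sgn)
A1=32
L=(.5410,.1503,.0994); R=(.5695,-.1563,-.1370)
def foot(T): return np.array([T[0]-.065*np.cos(T[2]),T[1]-.065*np.sin(T[2])])
E
python3 - <<'E'
from h import *
np.set_printoptions(precision=3,suppress=True)
for T in(L,R):
  for sg in(1,-1):
    for th in(0,30,68):
      p,q=tip_pose(foot(T),T[2],np.radians(th),.045,0,None,sg); print(sg,th,p,kin.ik(p,q))
# line model fit
from scipy.optimize import minimize
BX=np.array([[x,y,z] for x in(0,.02) for y in(-.33,.33) for z in(0,.022)])
M={}
for c in('top','side'):
    im=cv2.imread(f'pics/{c}0.png')[:,:,::-1].copy()
    hsv=cv2.cvtColor(im,cv2.COLOR_RGB2HSV); w=cv2.inRange(hsv,(0,0,105),(180,45,255))
    p=proj(c,[.78,.0,.02]).astype(int); n,l,st,_=cv2.connectedComponentsWithStats(w)
    ks=set(l[p[1]-6:p[1]+7,p[0]-6:p[0]+7].ravel())-{0}; k=max(ks,key=lambda k:st[k,4]); print(c,st[k]); M[c]=(l==k)*1.
def hm(c,q):
    m=np.zeros((480,640),np.uint8);P=[proj(c,RZ(q[2])@v+[q[0],q[1],0]) for v in BX]
    cv2.fillConvexPoly(m,np.round(cv2.convexHull(np.array(P,np.float32))*16).astype(np.int32),255,cv2.LINE_AA,4);return m/255.
for cs in(('top',),('side',),('top','side')):
    f=lambda q:sum(np.abs(hm(c,q)-M[c]).sum()/M[c].sum() for c in cs)
    x0=[.775,.01,-.0275]
    r=minimize(f,x0,method='Nelder-Mead',options=dict(initial_simplex=[x0,[.785,.01,-.0275],[.775,.02,-.0275],[.775,.01,0]],xatol=1e-4,fatol=1e-5));print(cs,r.x,r.fun)
print(sensors.state()['time_s'])
E
```

```text
1 0 [0.473 0.143 0.046] None
1 30 [0.452 0.141 0.035] None
1 68 [0.44  0.14  0.009] None
-1 0 [0.473 0.143 0.046] None
-1 30 [0.452 0.141 0.035] None
-1 68 [0.44  0.14  0.009] None
1 0 [ 0.501 -0.147  0.046] [ 0.132  0.187 -0.867  0.259 -0.272 -2.08 ]
1 30 [ 0.481 -0.144  0.035] None
1 68 [ 0.469 -0.142  0.009] None
-1 0 [ 0.501 -0.147  0.046] [ 0.132  0.187 -0.867  0.259 -0.272  1.062]
-1 30 [ 0.481 -0.144  0.035] None
-1 68 [ 0.469 -0.142  0.009] None
top [ 124  145  285   61 3528]
side [ 169  163  110  197 2989]
('top',) [ 0.774  0.013 -0.026] 0.079223911786937
('side',) [ 0.777  0.01  -0.025] 0.10475665676106509
('top', 'side') [ 0.775  0.013 -0.028] 0.22194405995549404
0.9
```

```bash
python3 - <<'E'
from h import *
np.set_printoptions(precision=2,suppress=True)
for T in(L,R):
  for th in(0,34,68):
    for a in(-20,-10,0,5,10,15,20,25):
      for sg in(1,-1):
       for dy in (0,):
        p,q=tip_pose(foot(T),T[2],np.radians(th),.045,0,np.radians(a),sg); r=kin.ik(p,q)
        if r is not None: print(T[1]>0,th,a,sg,r)
E
```

```text
True 0 -20 1 [ 0.56  0.47 -0.28 -0.17 -1.14 -1.94]
True 0 -20 -1 [ 0.56  0.47 -0.28 -0.17 -1.14  1.2 ]
True 0 -10 1 [ 0.62  0.37 -0.43 -0.11 -0.93 -2.02]
True 0 -10 -1 [ 0.62  0.37 -0.43 -0.11 -0.93  1.12]
True 0 0 1 [ 0.69  0.27 -0.61 -0.   -0.69 -2.16]
True 0 0 -1 [ 0.69  0.27 -0.61  0.   -0.69  0.98]
True 0 5 1 [ 0.73  0.22 -0.72  0.1  -0.56 -2.29]
True 0 5 -1 [ 0.73  0.22 -0.72  0.1  -0.56  0.85]
True 0 10 1 [ 0.77  0.18 -0.86  0.28 -0.41 -2.49]
True 0 10 -1 [ 0.77  0.18 -0.86  0.28 -0.41  0.66]
True 34 -20 1 [ 0.58  0.46 -0.33 -0.18 -1.09 -1.94]
True 34 -20 -1 [ 0.58  0.46 -0.33 -0.18 -1.09  1.2 ]
True 34 -10 1 [ 0.64  0.36 -0.49 -0.12 -0.88 -2.03]
True 34 -10 -1 [ 0.64  0.36 -0.49 -0.12 -0.88  1.11]
True 34 0 1 [ 0.72  0.26 -0.67 -0.   -0.64 -2.19]
True 34 0 -1 [ 0.72  0.26 -0.67  0.   -0.64  0.95]
True 34 5 1 [ 0.77  0.22 -0.79  0.11 -0.5  -2.34]
True 34 5 -1 [ 0.77  0.22 -0.79  0.11 -0.5   0.81]
True 34 10 1 [ 0.79  0.18 -0.94  0.34 -0.34 -2.58]
True 34 10 -1 [ 0.79  0.18 -0.94  0.34 -0.34  0.56]
True 68 -20 1 [ 0.59  0.49 -0.37 -0.19 -1.03 -1.94]
True 68 -20 -1 [ 0.59  0.49 
[... 1404 characters left out ...]
0.13 -0.38 -1.96]
False 34 10 -1 [ 0.14  0.22 -0.81  0.13 -0.38  1.18]
False 34 15 1 [ 0.13  0.18 -0.97  0.39 -0.18 -2.21]
False 34 15 -1 [ 0.13  0.18 -0.97  0.39 -0.18  0.93]
False 68 -20 1 [ 0.05  0.52 -0.35 -0.07 -1.04 -1.71]
False 68 -20 -1 [ 0.05  0.52 -0.35 -0.07 -1.04  1.43]
False 68 -10 1 [ 0.08  0.42 -0.49 -0.05 -0.83 -1.75]
False 68 -10 -1 [ 0.08  0.42 -0.49 -0.05 -0.83  1.39]
False 68 0 1 [ 0.11  0.33 -0.65 -0.   -0.59 -1.81]
False 68 0 -1 [ 0.11  0.33 -0.65  0.   -0.59  1.33]
False 68 5 1 [ 0.13  0.29 -0.75  0.05 -0.45 -1.88]
False 68 5 -1 [ 0.13  0.29 -0.75  0.05 -0.45  1.26]
False 68 10 1 [ 0.14  0.25 -0.87  0.17 -0.29 -2.01]
False 68 10 -1 [ 0.14  0.25 -0.87  0.17 -0.29  1.13]
```

```bash
cat >> h.py <<'E'
AT=np.radians(3)
def path_pose(T,thd,gap=0.,up=0.):
    th=np.radians(thd); ft=foot(T)
    if thd<=45:
        s=np.interp(thd,[0,25,45],[.050,.048,.0538]); b=0
    else: s=.0538; b=np.interp(thd,[45,68],[0,.012])
    p,q=tip_pose(ft,T[2],th,s,gap,AT,-1)
    f=np.array([np.cos(T[2]),np.sin(T[2])])
    p=p-np.r_[b*np.cos(AT)*f,b*np.sin(AT)]; p[2]+=up
    return p,q
def show(tag=''):
    s=sensors.state(); print(tag,round(s['time_s'],2),np.round(s['eef_pos'],4),np.round(s['force'],2))
def go(T,degs,sp=.05,zoff=0.):
    for d in degs:
        p,q=path_pose(T,d,up=zoff); env.servo_line(p,ori=q,max_speed=sp); show(d)
E
python3 - <<'E'
from h import *
for T in(L,R):
  print([ (d,kin.ik(*path_pose(T,d)) is not None) for d in(0,20,45,60,68,70)], kin.ik(*path_pose(T,0,.01,.12)) is not None)
eoat.gripper_to(0.0)
p,q=path_pose(L,0,.012,.12); env.reach(p,q); show('above')
p,q=path_pose(L,0,.010); env.servo_line(p,ori=q,max_speed=.1); show('in')
p,q=path_pose(L,0,-.001); print(env.servo_line(p,ori=q,max_speed=.03,f_stop=1.5)); show('touch')
snap('side','s1')
E
```

```text
[(0, True), (20, True), (45, True), (60, True), (68, True), (70, True)] True
[(0, True), (20, True), (45, True), (60, True), (68, True), (70, True)] True
above 4.48 [0.4823 0.1451 0.1729] [ 0.13  0.5  -0.8 ]
in 5.84 [0.4806 0.1445 0.0526] [ 1.01  0.21 -0.09]
True
touch 6.25 [0.4703 0.1433 0.0483] [ 1.4  -0.24  1.62]
```

View pics/s1.png

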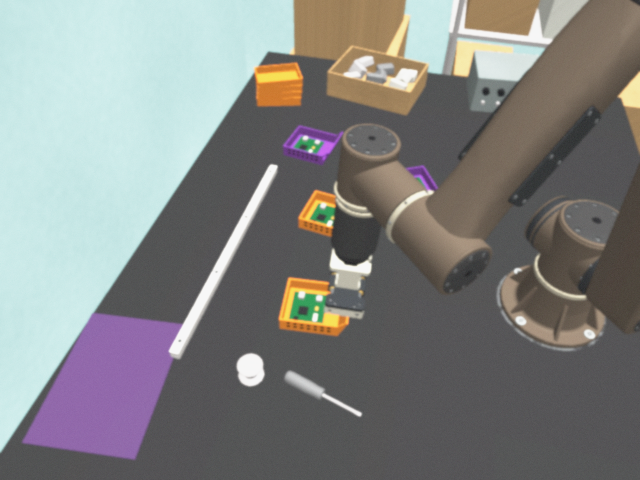

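The closed fingertip is at (345,310), inside the left tray by its front wall, and the contact position matches the fit. Next I tip it.

```bash
python3 - <<'E'
from h import *
go(L,[6,12,18,25],.04)
snap('side','s2'); snap('top','t2')
E
```

```text
6 6.55 [0.4671 0.1435 0.0467] [ 3.14 -0.49  4.81]
12 6.83 [0.4624 0.1429 0.0437] [4.37 0.44 4.81]
18 7.1 [0.4581 0.1422 0.0405] [2.74 0.09 4.04]
25 7.4 [0.4538 0.1416 0.0363] [ 3.15 -1.12  5.38]
```

View pics/s2.png

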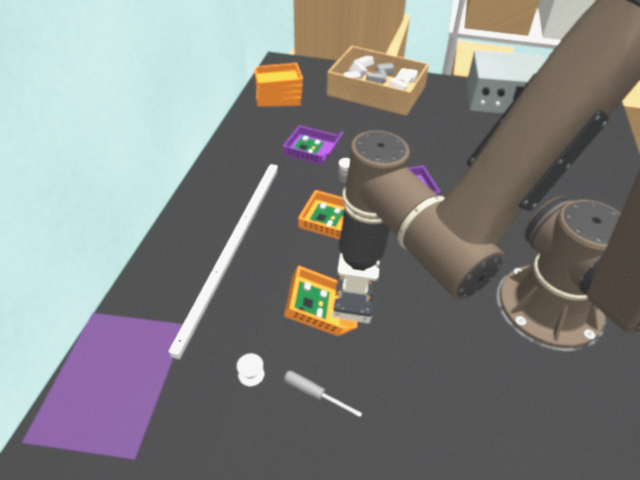

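The tray is tilting about its front edge at (340,328) as planned, with about 5 N of force. I'll continue to flat.

```bash
python3 - <<'E'
from h import *
go(L,[32,39,45,51,57,62,66],.04)
p,q=path_pose(L,68,up=-.001)
print(env.servo_line(p,ori=q,max_speed=.02,f_stop=4)); show('down')
snap('side','s3'); snap('top','t3')
for c in('side','top'):
    print(c,[(round(r['confidence'],2),r['point']) for r in nets.spot_point('stamp',c)])
    print(np.round(cams.camera_params(c)['world_from_camera'],3).tolist())
E
```

```text
32 7.81 [0.4479 0.1409 0.0333] [2.18 0.29 3.78]
39 8.12 [0.4422 0.1403 0.0293] [1.32 0.59 3.75]
45 8.43 [0.4379 0.1399 0.0253] [1.11 0.05 3.38]
51 8.77 [0.4323 0.1393 0.0199] [0.56 0.49 3.44]
57 9.1 [0.4271 0.1386 0.0142] [-0.22  0.99  2.34]
62 9.4 [0.4235 0.1382 0.0095] [-1.54 -0.08  1.57]
66 9.67 [0.4211 0.1381 0.0057] [-1.12 -0.62  1.51]
True
down 9.88 [0.4209 0.1382 0.0043] [-1.81 -1.81 10.3 ]
side [(0.69, [336.3, 297.9])]
[[-0.973, -0.176, 0.151, 0.373], [-0.231, 0.686, -0.69, 0.853], [0.018, -0.706, -0.708, 0.988], [0.0, 0.0, 0.0, 1.0]]
top [(0.92, [228.0, 308.6]), (0.57, [135.8, 271.8]), (0.31, [267.0, 180.7])]
[[-0.208, -0.958, 0.2, 0.403], [-0.978, 0.204, -0.038, -0.03], [-0.005, -0.203, -0.979, 0.972], [0.0, 0.0, 0.0, 1.0]]
```

View pics/s3.png

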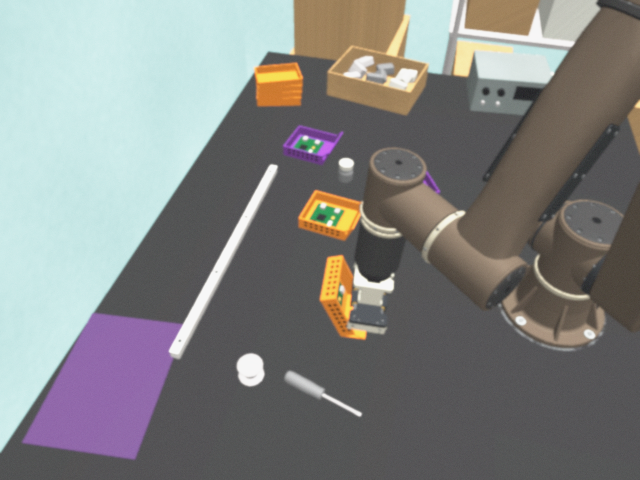

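View pics/t3.png

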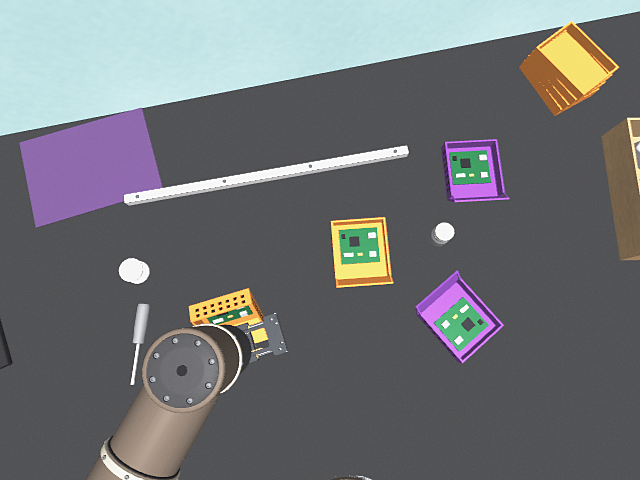

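The tray now lies on its front wall: upright at (337,295) in the side view, with the perforated back wall on top at (226,308) in the top view. I'll zoom in to look for the underside.

```bash
python3 - <<'E'
from h import *
a=cv2.imread('pics/s3.png')[245:345,300:400]; b=cv2.imread('pics/t3.png')[270:370,170:270]
cv2.imwrite('pics/z3.png',np.hstack([cv2.resize(i,(400,400),interpolation=cv2.INTER_CUBIC) for i in(a,b)]))
th=np.radians(68);f=foot(L)
P=np.r_[f+.065*np.cos(th)*np.array([np.cos(L[2]),np.sin(L[2])]),.065*np.sin(th)]
print(P,proj('side',P),proj('top',P))
E
```

```text
[0.50055008 0.14626598 0.06026695] [330.53428984 296.16435335] [226.80103852 305.94345774]
```

View pics/z3.png

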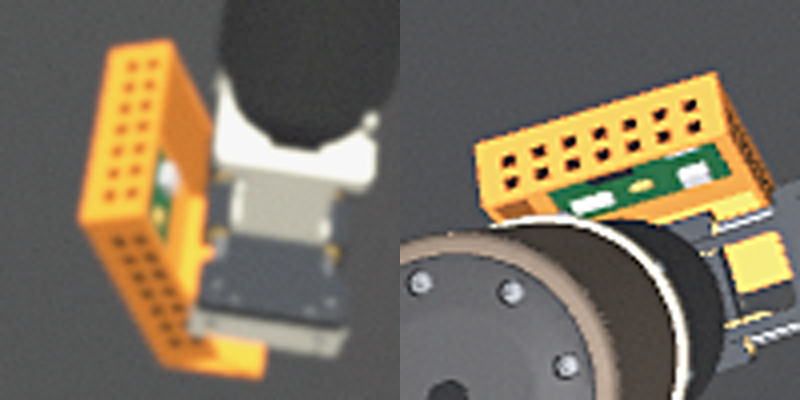

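Neither camera sees the underside directly, since both look from the near side. While holding, I'll repeat the network query and check for indirect signs such as reflections.

```bash
python3 - <<'E'
from h import *
acc={c:[] for c in('side','top')}
for i in range(4):
  for c in acc:
    acc[c].append(cams.read_camera(c).astype(float))
    print(c,'spot',[(round(r['confidence'],2),np.round(r['point'])) for r in nets.spot_point('stamp',c)])
    print(c,'mask',[(round(r['confidence'],2),np.round(r['point']),int(r['region'].sum())) for r in nets.masks_of('stamp',c)])
show()
for c in acc: np.save(f'avg_{c}.npy',np.mean(acc[c],0)); print(np.std(acc[c],0).mean())
o=[]
for c,(x,y) in(('side',(235,220)),('top',(130,200))):
    m=np.load(f'avg_{c}.npy')[y:y+150,x:x+150]; o.append(cv2.resize(np.clip((m-50)*5,0,255).astype(np.uint8)[:,:,::-1],(400,400)))
cv2.imwrite('pics/enh.png',np.hstack(o))
E
```

```text
side spot [(0.58, array([334., 296.])), (0.55, array([343., 314.])), (0.46, array([323., 276.]))]
side mask [(0.82, array([338., 295.]), 1955)]
top spot [(0.71, array([230., 311.]))]
top mask [(0.76, array([234., 310.]), 2164), (0.36, array([360., 251.]), 3687)]
side spot [(0.79, array([334., 298.]))]
side mask [(0.64, array([340., 296.]), 1950)]
top spot [(0.88, array([230., 309.]))]
top mask [(0.94, array([233., 310.]), 2107)]
side spot [(0.91, array([337., 297.]))]
side mask [(0.6, array([339., 294.]), 1913)]
top spot [(0.75, array([229., 310.]))]
top mask [(0.92, array([230., 313.]), 2116)]
side spot [(0.6, array([336., 297.]))]
side mask [(0.77, array([336., 297.]), 1917)]
top spot [(0.69, array([227., 310.]))]
top mask [(0.68, array([234., 311.]), 1965)]
 11.28 [0.4209 0.1383 0.0043] [-1.19 -1.04  9.82]
1.1461410436911632
1.094558812840381
```

View pics/enh.png

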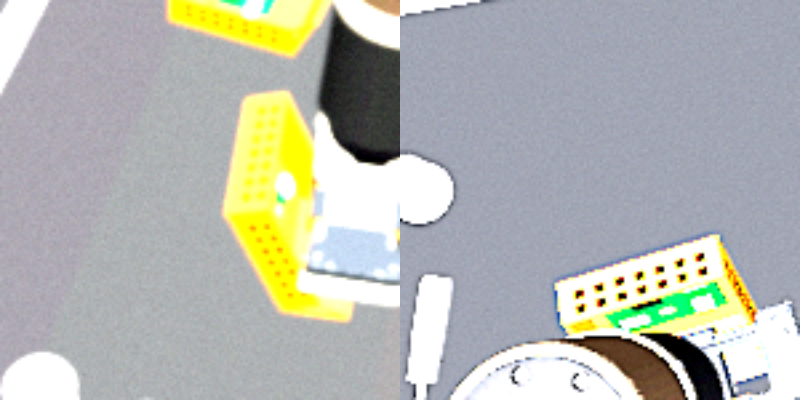

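There's no optical sign of the underside, but the network does keep reporting "stamp" on this tray. I'll let it down flat and repeat the same queries on the right tray for comparison.

```bash
python3 - <<'E'
from h import *
go(L,[66,60,53,45,37,30,22,15,8,2],.06)
p,q=path_pose(L,0,.010); env.servo_line(p,ori=q,max_speed=.06)
p,q=path_pose(L,0,.012,.12); env.servo_line(p,ori=q,max_speed=.15); show('out')
p,q=path_pose(R,0,.012,.12); env.reach(p,q); show('above R')
ims={'top':snap('top','t4'),'side':snap('side','s4')}
for c in ims: print(c,'flat',[(round(r['confidence'],2),np.round(r['point'])) for r in nets.spot_point('stamp',c)],[(round(r['confidence'],2),np.round(r['point'])) for r in nets.masks_of('stamp',c)])
print(fit({'top':ims['top']},L[0],L[1],L[2]),fit({'side':ims['side']},L[0],L[1],L[2]))
E
```

```text
66 11.53 [0.4215 0.1383 0.006 ] [-0.67 -0.9   1.37]
60 11.79 [0.426 0.139 0.012] [ 0.55 -0.23  1.3 ]
53 12.08 [0.4316 0.1397 0.0187] [ 1.15 -0.52  2.65]
45 12.4 [0.4393 0.1406 0.0262] [ 0.22 -0.71  3.56]
37 12.68 [0.4455 0.1413 0.0316] [1.67 0.05 5.06]
30 12.94 [0.4515 0.142  0.0355] [ 2.   -1.18  4.2 ]
22 13.21 [0.458  0.1431 0.0396] [ 2.77 -0.1   6.59]
15 13.46 [0.4608 0.1426 0.0424] [ 2.29 -0.97  3.04]
8 13.71 [0.4647 0.1425 0.0452] [ 0.36  0.05 -0.76]
2 13.96 [0.4696 0.1432 0.0477] [-0.65 -0.07  0.1 ]
out 15.26 [0.4814 0.1441 0.172 ] [-0.43  0.21 -0.57]
above R 16.39 [ 0.5109 -0.1476  0.1726] [-0.65 -0.32  0.14]
top flat [] []
side flat [(0.73, array([317., 311.]))] [(0.89, array([322., 309.]))]Traceback (most recent call last):
  File "<stdin>", line 8, in <module>
  File "h.py", line 30, in fit
    n,l,st,_=cv2.connectedComponentsWithStats(o); k=1+np.argmax(st[1:,4])
                                                      ~~~~~~~~~^^^^^^^^^^
    return _wrapfunc(a, 'argmax', axis=axis, out=out, **kwds)
    return bound(*args, **kwds)
ValueError: attempt to get argmax of an empty sequence
```

View pics/t4.png

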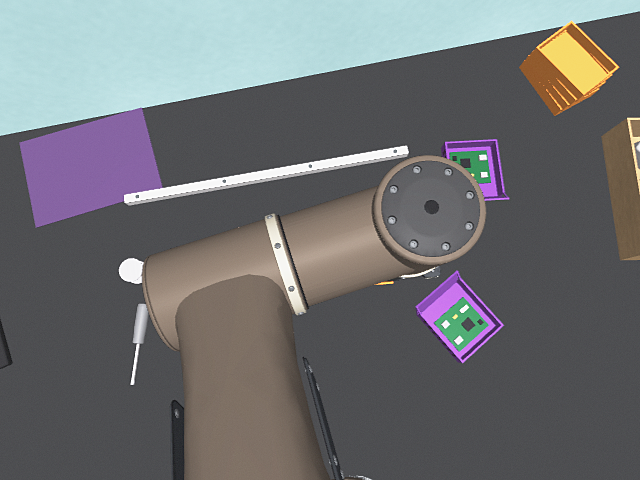

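View pics/s4.png

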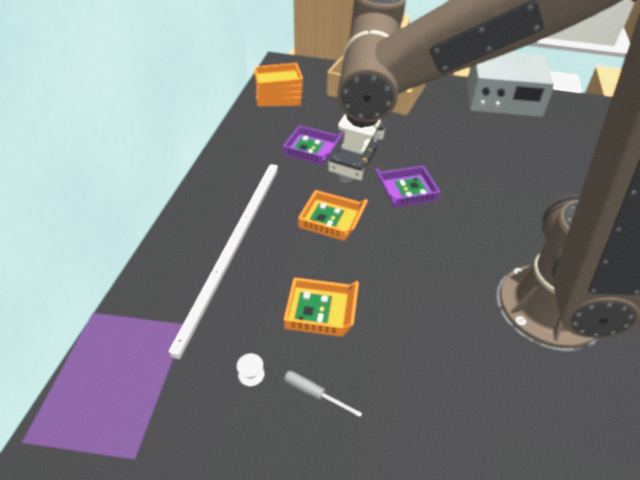

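The left tray lies flat again at side (320,308), but it has crept about 6 px towards the robot. I'll measure that, then check with a quick fit and tip the right tray with a more downward-biased path.

```bash
python3 - <<'E'
from h import *
np.set_printoptions(precision=4,suppress=True)
im=cv2.imread('pics/s4.png')[:,:,::-1].copy()
print('L now',fit({'side':im},L[0],L[1],L[2]),'R',fit({'side':im},*R))
for n in('s2','s3'):  # where is the front foot / lying wall in s2,s3: lowest-right near corner of the tray
    i=cv2.imread(f'pics/{n}.png'); cv2.imwrite(f'pics/z_{n}.png',cv2.resize(i[255:345,270:390],(800,600),interpolation=cv2.INTER_CUBIC))
f=foot(L); 
for s in(-.06,.06):
    P=np.r_[f+s*np.array([-np.sin(L[2]),np.cos(L[2])]),0]; print('foot corner',s,(proj('side',P)-[270,255])*6.667)
E
```

```text
L now (array([0.5298, 0.1477, 0.0802]), np.float64(0.03704888502391453)) R (array([ 0.5703, -0.1566, -0.1332]), np.float64(0.04293483063032669))
foot corner -0.06 [485.9015 253.8072]
foot corner 0.06 [448.7979 536.419 ]
```

View pics/z_s2.png

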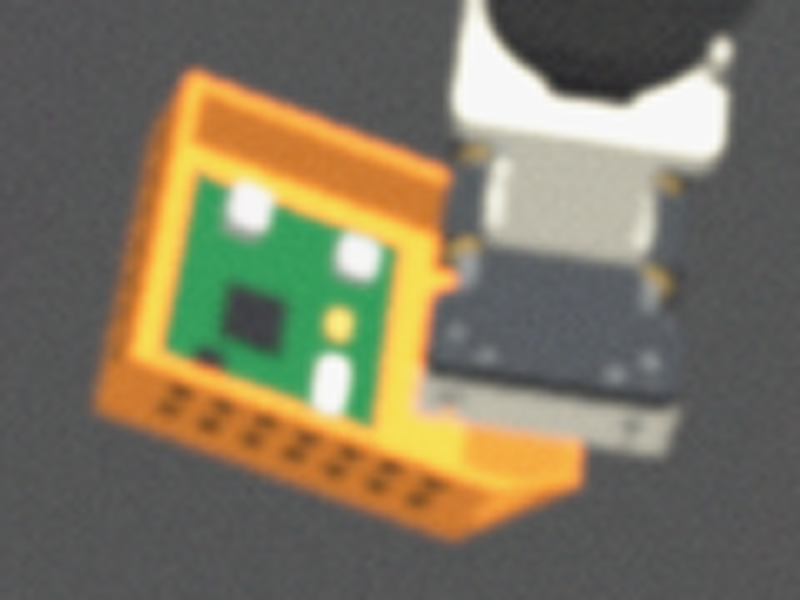

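View pics/z_s3.png

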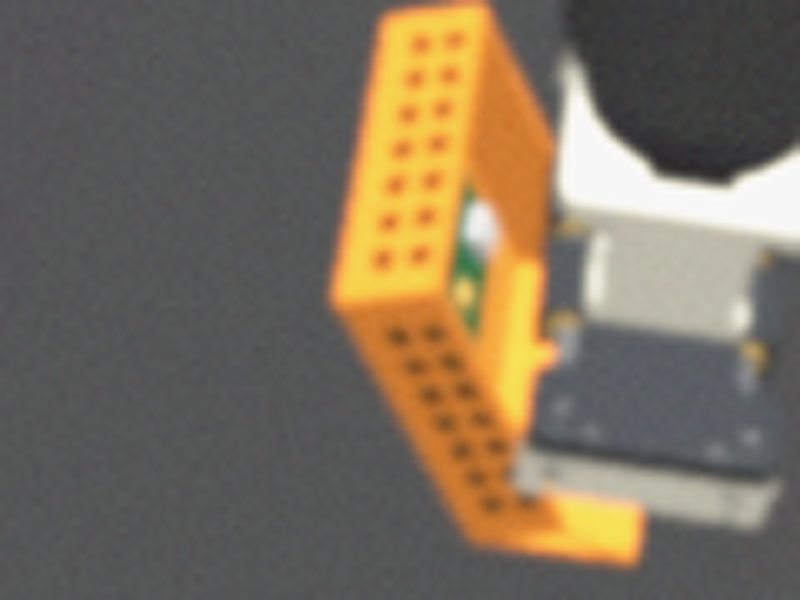

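In the left tip the front edge held until 25°. It then crept about 8 mm while my finger slid outward along the wall. For the right tray I'll keep the contact point fixed and lean the tool instead.

```bash
cat >> h.py <<'E'
def pathR(T,thd,gap=0.,up=0.):
    s=np.interp(thd,[0,25],[.0525,.051]); a=np.radians(np.interp(thd,[0,68],[4,10]))
    p,q=tip_pose(foot(T),T[2],np.radians(thd),s,gap,a,-1); p[2]+=up; return p,q
def goR(T,degs,sp=.05):
    for d in degs:
        p,q=pathR(T,d); env.servo_line(p,ori=q,max_speed=sp); show(d)
E
python3 - <<'E'
from h import *
print([kin.ik(*pathR(R,d)) is not None for d in (0,30,50,68)])
p,q=pathR(R,0,.010); env.servo_line(p,ori=q,max_speed=.1); show('in')
p,q=pathR(R,0,-.001); print(env.servo_line(p,ori=q,max_speed=.03,f_stop=1.5)); show('touch')
goR(R,[6,13,20,27,34,41,48],.045)
snap('side','s5')
goR(R,[54,60,66],.045)
p,q=pathR(R,68,up=-.002)
print(env.servo_line(p,ori=q,max_speed=.02,f_stop=4)); show('down')
snap('side','s6'); snap('top','t6')
for i in range(4):
  for c in('side','top'):
    if i: cams.read_camera(c)
    print(c,'spot',[(round(r['confidence'],2),np.round(r['point'])) for r in nets.spot_point('stamp',c)],'mask',[(round(r['confidence'],2),np.round(r['point'])) for r in nets.masks_of('stamp',c)])
for c in('side','top'): print('trayb foot',[(round(r['confidence'],2),np.round(r['point'])) for r in nets.spot_point('tray_b_back_foot',c)])
show()
o=[cv2.imread('pics/s6.png')[160:260,280:380],cv2.imread('pics/t6.png')[210:310,310:410]]
cv2.imwrite('pics/z6.png',np.hstack([cv2.resize(i,(400,400),interpolation=cv2.INTER_CUBIC) for i in o]))
E
```

```text
[True, True, True, True]
in 18.02 [ 0.5085 -0.1478  0.0551] [-0.09  0.33  1.37]
True
touch 18.45 [ 0.4978 -0.1464  0.0506] [1.49 0.03 0.94]
6 18.7 [ 0.4953 -0.1459  0.0496] [ 4.54 -0.93  3.88]
13 18.99 [ 0.4893 -0.1449  0.046 ] [3.75 0.14 5.36]
20 19.28 [ 0.484  -0.1444  0.0421] [ 2.24 -0.81  5.31]
27 19.57 [ 0.4793 -0.1439  0.0377] [ 1.95 -0.95  5.02]
34 19.85 [ 0.475  -0.1433  0.0332] [ 1.53 -0.65  4.64]
41 20.13 [ 0.4713 -0.1428  0.0282] [ 0.95 -0.03  4.24]
48 20.42 [ 0.4682 -0.1425  0.0228] [-0.81  0.98  4.52]
54 20.73 [ 0.4662 -0.1422  0.0178] [-0.83 -0.51  4.27]
60 21.0 [ 0.4644 -0.142   0.0127] [-1.78 -0.52  3.05]
66 21.27 [ 0.4636 -0.1419  0.0075] [-1.08 -0.66  2.91]
True
down 21.49 [ 0.4643 -0.1419  0.0053] [-3.26  0.47 10.31]
side spot [(0.77, array([317., 311.])), (0.5, array([322., 398.]))] mask [(0.68, array([346., 167.])), (0.56, array([320., 309.]))]
top spot [(0.59, array([230., 295.]))] mask [(0.98, array([228., 301.]))]
side spot [(0.87, array([317., 313.]))] mask [(0.62, array([321., 306.]))]
top spot [(0.89, array([232., 296.]))] mask [(0.85, array([226., 300.]))]
side spot [(0.88, array([315., 311.]))] mask [(0.63, array([319., 308.])), (0.41, array([307., 390.]))]
top spot [(0.74, array([230., 291.]))] mask [(0.62, array([137., 327.])), (0.6, array([229., 297.]))]
side spot [(0.77, array([318., 311.])), (0.71, array([353., 223.]))] mask [(0.85, array([320., 306.]))]
top spot [(0.61, array([230., 295.]))] mask [(0.78, array([228., 298.])), (0.48, array([265., 175.]))]
trayb foot [(0.97, array([339., 188.])), (0.59, array([290., 144.]))]
trayb foot [(0.94, array([478., 342.])), (0.92, array([365., 248.])), (0.84, array([463., 145.]))]
 22.79 [ 0.4643 -0.1418  0.0054] [-2.66  0.47  7.39]
```

View pics/s6.png

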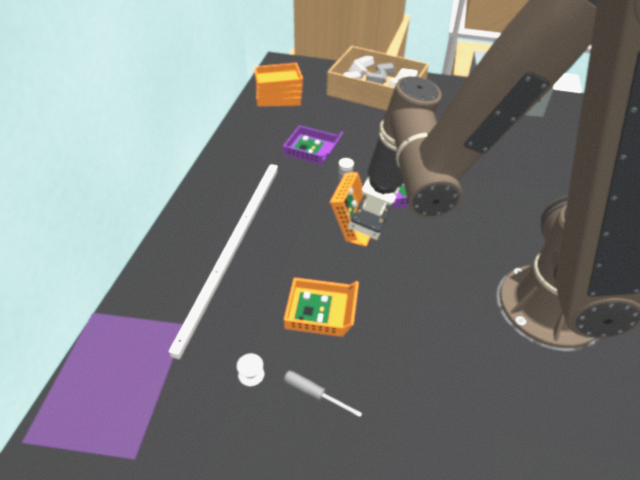

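View pics/z6.png

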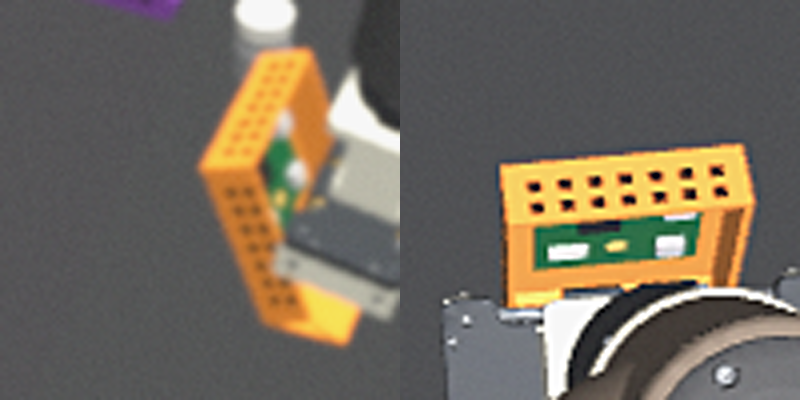

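The right tray lies on its front wall at (350,210) in the side view. Its underside can't be seen from either camera, the same as with the left tray. In every query the network's "stamp" hit stayed on the left tray at (317,311) and hardly ever landed on the right one. Now I'll let the right tray down and refit both.

```bash
python3 - <<'E'
from h import *
np.set_printoptions(precision=4,suppress=True)
goR(R,[66,60,53,46,39,32,25,18,11,5,1],.06)
p,q=pathR(R,0,.010); env.servo_line(p,ori=q,max_speed=.06)
p,q=pathR(R,0,.012,.12); env.servo_line(p,ori=q,max_speed=.2); show('out')
yl=-.027
eoat.gripper_to(.05)
q=tool_q(0,yl,-1); env.reach([.40,.13,.16],q); show()
ims={'top':snap('top','t7'),'side':snap('side','s7')}
for T in(L,R):
  for c in ims:
    try: print(c,fit({c:ims[c]},T[0]-(.01 if T is L else 0),T[1],T[2]))
    except Exception as e: print(c,e)
E
```

```text
66 23.04 [ 0.4645 -0.1417  0.0078] [ 0.48 -0.42  2.36]
60 23.29 [ 0.4656 -0.1418  0.0131] [ 0.31 -0.41  2.65]
53 23.54 [ 0.4675 -0.1421  0.0191] [-0.17  1.06  2.87]
46 23.79 [ 0.4704 -0.1424  0.0249] [-0.01 -0.98  4.05]
39 24.04 [ 0.4742 -0.1428  0.0305] [ 0.16 -0.96  5.28]
32 24.29 [ 0.4788 -0.1434  0.0358] [ 1.26 -1.29  6.57]
25 24.54 [ 0.4839 -0.144   0.0405] [ 2.95 -1.97  5.53]
18 24.79 [ 0.4887 -0.1445  0.0445] [ 3.82 -0.58  5.35]
11 25.05 [ 0.4901 -0.1453  0.0463] [ 0.61  0.68 -0.15]
5 25.3 [ 0.4946 -0.146   0.0488] [-0.9   0.72 -0.59]
1 25.55 [ 0.4982 -0.1464  0.0505] [-0.6   0.11  0.47]
out 26.63 [ 0.509  -0.148   0.1742] [-0.11 -0.13  0.05]
 28.76 [0.4003 0.1297 0.1601] [ 0.34 -0.15 -0.44]
top (array([0.5285, 0.1484, 0.0864]), np.float64(0.06804217847654295))
side (array([0.5299, 0.1478, 0.0785]), np.float64(0.037293146040704106))
top (array([ 0.5563, -0.154 , -0.1137]), np.float64(0.020095314528034557))
side (array([ 0.5594, -0.1531, -0.116 ]), np.float64(0.061006430573926636))
```

View pics/s7.png

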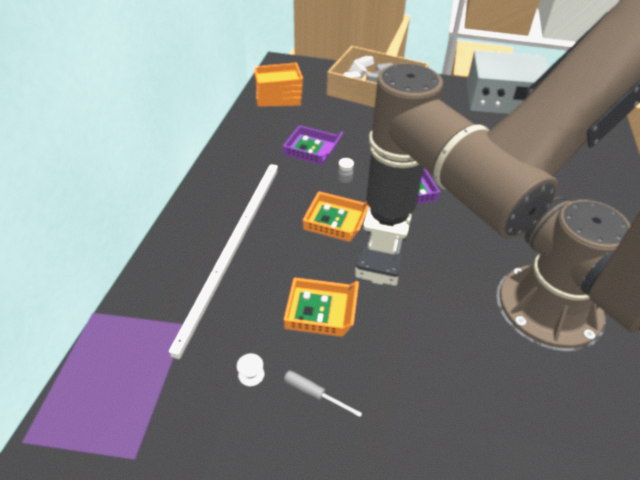

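View pics/t7.png

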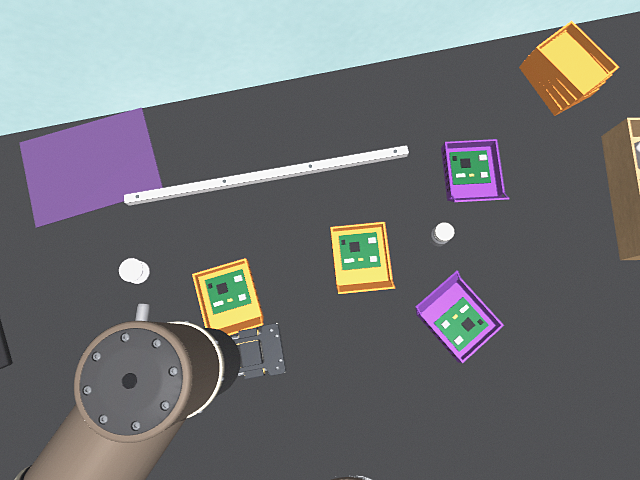

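The right tray is flat again at top (362,257), and both trays have crept about 11 mm towards the robot from the tipping. The left tray is at (0.529, 0.148), yaw 0.08. Next I push it with both fingertips against the front wall, tool aligned with the bar's yaw of -0.027.

```bash
cat > push.py <<'E'
from h import *
np.set_printoptions(precision=4,suppress=True)
yl=-.027; q=tool_q(0,yl,-1); d=np.array([np.cos(yl),np.sin(yl),0]); n=np.array([-d[1],d[0],0])
S=np.array([.412,.148,.015])
print(kin.ik(S,q),kin.ik(S+.2*d,q))
env.servo_line(S+[0,0,.05],ori=q,max_speed=.15); env.servo_line(S,ori=q,max_speed=.1); show('start')
for k in(.05,.10,.15,.185):
    env.servo_line(S+k*d,max_speed=.07); show(k)
ims={'top':snap('top','t8'),'side':snap('side','s8')}
for c in ims:
    try: print(c,fit({c:ims[c]},S[0]+.185+.0095+.085,.142,yl))
    except Exception as e: print(c,e)
E
python3 push.py
```

```text
[ 0.7984  0.2401 -0.7599  0.     -0.5708  0.7454] [ 0.5392  0.4856 -0.3307  0.     -0.7545  1.0046]
start 30.31 [0.4124 0.1483 0.0156] [-0.06 -0.05  0.68]
0.05 31.18 [0.4621 0.1465 0.0149] [ 0.26 -0.72 -0.19]
0.1 32.04 [0.5122 0.1453 0.015 ] [-0.44 -0.2  -0.94]
0.15 32.91 [0.5623 0.144  0.015 ] [-0.44  0.09  0.74]
0.185 33.56 [0.5973 0.143  0.0149] [0.68 0.8  0.31]
top (array([0.7282, 0.1009, 0.4753]), np.float64(0.8459067474349908))
side (array([ 0.6988,  0.1352, -0.0525]), np.float64(0.23896400351185254))
```

View pics/s8.png

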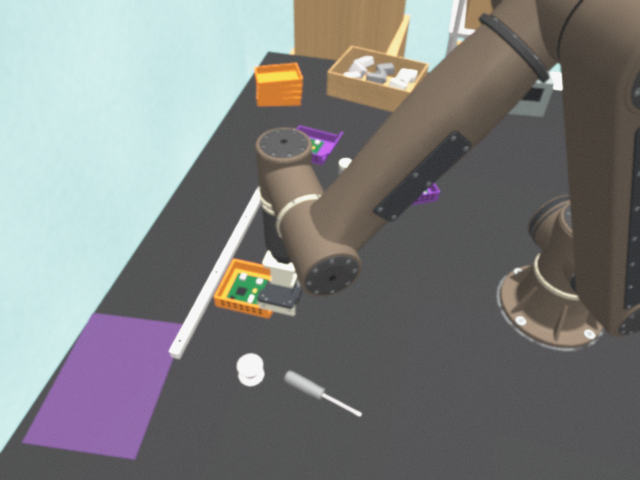

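View pics/t8.png

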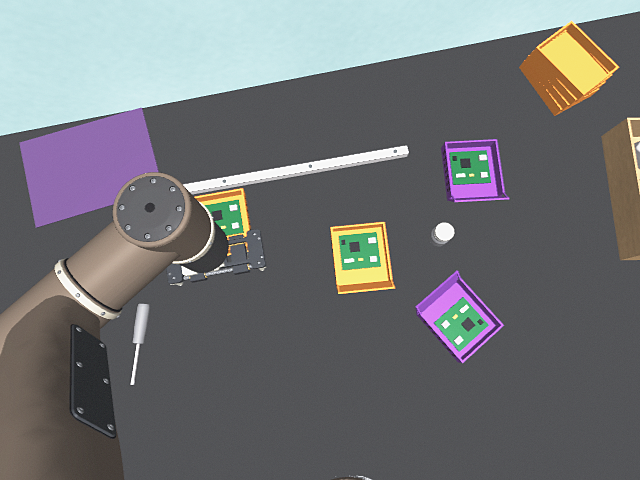

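The tray at (245,288) in the side view is travelling square, about 2 cm short of the bar. Now the final slow push with a force stop.

```bash
python3 - <<'E'
from h import *
np.set_printoptions(precision=4,suppress=True)
yl=-.027; d=np.array([np.cos(yl),np.sin(yl),0]); S=np.array([.412,.148,.015])
print(env.servo_line(S+.235*d,max_speed=.025,f_stop=3.5)); show('stop')
env.pause(.3); show('held')
ims={'side':snap('side','s9')}
p=np.array(sensors.state()['eef_pos'])
env.servo_line(p-.03*d,max_speed=.05); env.servo_line(p-.03*d+[0,0,.15],max_speed=.2); env.reach([.42,-.02,.25],tool_q(0,0,-1)); show('away')
ims={'top':snap('top','t10'),'side':snap('side','s10')}
for c in ims:
    print(c,fit({c:ims[c]},.71,.14,yl),fit({c:ims[c]},*R) if c=='side' else '')
E
```

```text
True
stop 34.13 [0.5984 0.1427 0.0145] [ 0.27 -0.29  0.82]
held 34.43 [0.598  0.1425 0.0142] [0.32 0.41 0.69]
away 37.08 [ 0.4206 -0.0196  0.2495] [-0.26  0.82  0.16]
top (array([ 0.6942,  0.135 , -0.0238]), np.float64(0.022092024060620264)) 
side (array([ 0.696 ,  0.1333, -0.0171]), np.float64(0.034388430276494235)) (array([ 0.5587, -0.1558, -0.0998]), np.float64(0.04228129408594481))
```

View pics/t10.png

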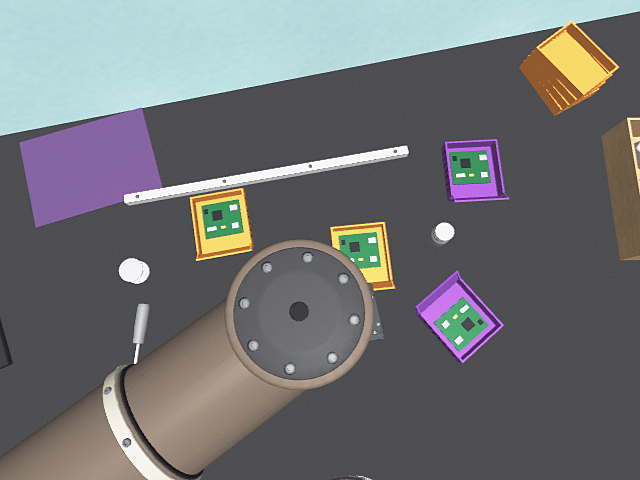

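View pics/s10.png

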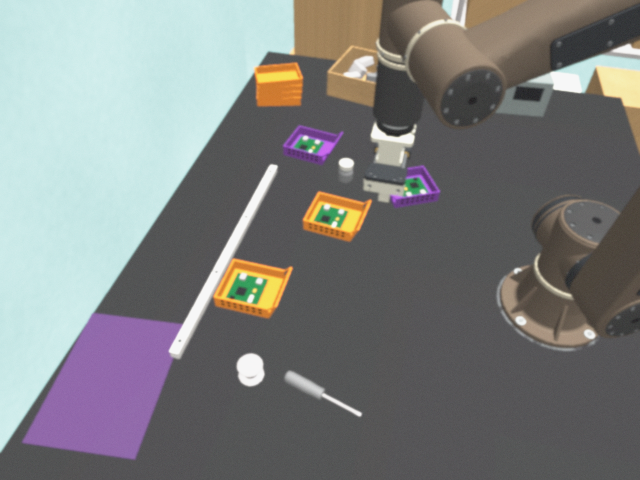

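The stop fired early on break-away friction, leaving about 18 mm to the bar (tray back at 0.759, bar at 0.778). I'll push again with a higher threshold and judge by position.

```bash
python3 - <<'E'
from h import *
np.set_printoptions(precision=4,suppress=True)
yl=-.027; q=tool_q(0,yl,-1); d=np.array([np.cos(yl),np.sin(yl),0]); C=np.array([.598,.137,.014])
env.reach(C-.03*d+[0,0,.12],q); env.servo_line(C-.03*d,ori=q,max_speed=.15)
env.servo_line(C+.008*d,max_speed=.05); show('8')
k=.008
while k<.034:
    k+=.026
    st=env.servo_line(C+.034*d,max_speed=.02,f_stop=5.5); e=np.array(sensors.state()['eef_pos']); print(st); show('p')
    prog=(e-C)@d
    if st and prog<.014: k=.0; continue
    break
f=[]
for i in range(6): env.pause(.05); f.append(sensors.state()['force'])
print('held',np.mean(f,0))
snap('side','s11')
E
```

```text
8 40.0 [0.6059 0.1366 0.0138] [-1.19 -0.81 -0.1 ]
True
p 40.71 [0.6165 0.1363 0.0132] [ 0.06 -0.75 -1.14]
held [-0.1489 -0.0482 -0.0091]
```

View pics/s11.png

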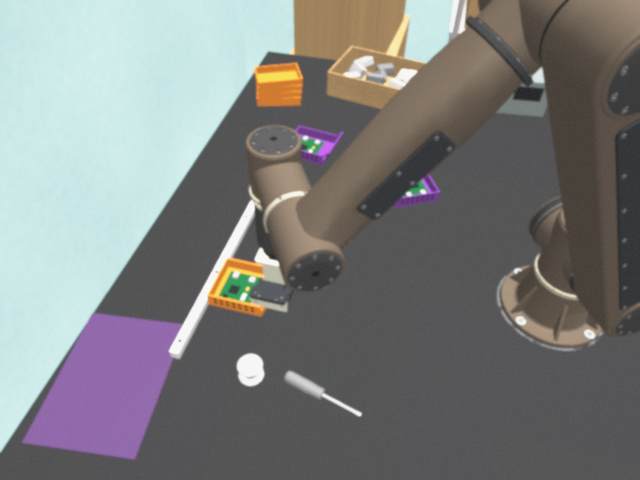

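```bash
python3 - <<'E'
from h import *
np.set_printoptions(precision=4,suppress=True)
yl=-.027; d=np.array([np.cos(yl),np.sin(yl),0])
for i in range(2):
    p=np.array(sensors.state()['eef_pos']); p[2]=.014
    print(env.servo_line(p+.008*d,max_speed=.015,f_stop=6.5)); show('p')
p=np.array(sensors.state()['eef_pos'])
env.servo_line(p-.03*d,max_speed=.06); env.servo_line(p-.03*d+[0,0,.15],max_speed=.25); env.reach([.30,.45,.30],tool_q(0,0.5,-1)); show('away')
ims={'top':snap('top','t12'),'side':snap('side','s12')}
for c in ims:
    print(c,fit({c:ims[c]},.71,.135,yl))
    try: print(fit({c:ims[c]},*R))
    except Exception as e: print(e)
for t in('spool','pot','driver'): print(t,[(round(r['confidence'],2),np.round(r['point'])) for r in nets.spot_point(t,'side')][:2])
cv2.imwrite('pics/z12.png',np.hstack([cv2.resize(ims['top'][170:270,170:270],(400,400)),cv2.resize(ims['side'][240:340,180:280],(400,400))])[:,:,::-1])
E
```

```text
True
p 41.38 [0.6163 0.1356 0.0123] [ 0.34  0.3  -1.22]
True
p 41.66 [0.6161 0.1352 0.0116] [ 0.2   0.32 -0.24]
away 44.69 [0.3005 0.4495 0.2994] [ 0.2  -1.05  0.21]
top (array([ 0.7114,  0.1344, -0.0224]), np.float64(0.024604835146113835))
(array([ 0.5563, -0.154 , -0.1137]), np.float64(0.020095314528034557))
side (array([ 0.7117,  0.1335, -0.034 ]), np.float64(0.02726585234525776))
(array([ 0.5584, -0.1557, -0.0965]), np.float64(0.042022470128366754))
spool [(0.88, array([254., 373.]))]
pot [(0.58, array([346., 180.]))]
driver [(0.59, array([324., 400.]))]
```

View pics/z12.png

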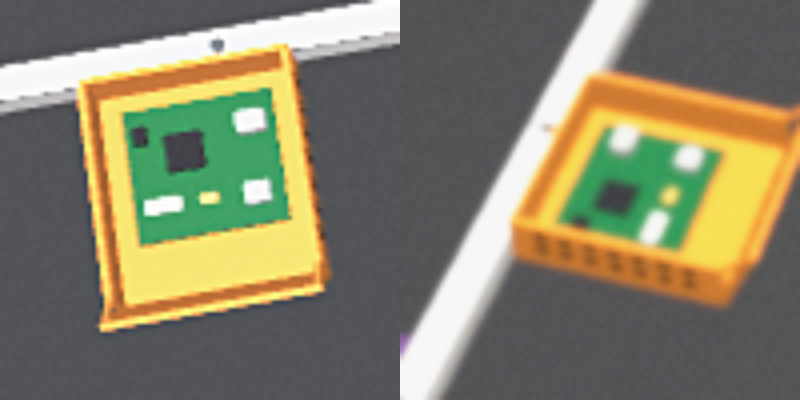

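View pics/t12.png

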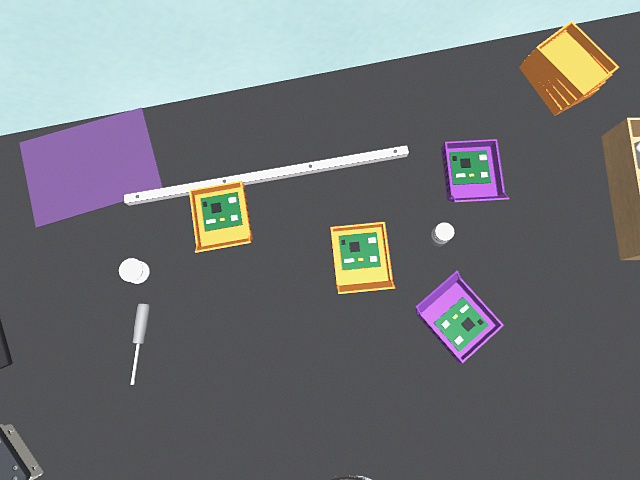

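The tray is against the bar: the top view at (221,217) shows no gap along its back edge. Two further pushes made no progress, and its yaw matches the bar. The pot, spool and driver are unmoved and the arm is clear, so I'm handing in.

```bash
python3 - <<'E'
from h import *
print(env.hand_in()); print(sensors.state()['time_s'])
E
```

```text
the job is handed in; nothing more can be done
None
the job is handed in; nothing more can be done
```

I tipped both trays as asked, then pushed the left one against the dispatch line, but **the stamp itself was never seen**. Both cameras look from the robot's side, so neither can see an underside even when a tray is fully tipped.

- **Choice of tray:** I picked the left tray only because the trained network's "stamp" detections fell on it in almost every query. That held when it was tipped, when it was flat, and while the right tray was tipped up. It also reported "stamp" on that tray lying flat, when no stamp can show, so this is indirect evidence. A few stray detections landed elsewhere.
- **Tipping:** I tipped the left tray first, then the right. Each went down until its front wall lay on the bench, was held for more than a second, and was let down flat, at up to about 7 N during tipping and 10 N at the stop.
- **Final position:** the left tray's back is at about x = 0.7765 m, against 0.778 m for the bar, which is within the calibration error. Its yaw is about -0.022 to -0.034 rad, against -0.027 for the bar. Two further pushes moved it no further.
- **What went wrong:**
  - Each tray crept about 11 mm towards the robot while being tipped. I left the right tray there, turned by 1–2°, rather than nudge it back.
  - The first push stopped about 18 mm short on a false force trigger, so I pushed again.
- **Loose things:** the pot, spool and screwdriver are where they were. The arm was clear of everything, at about 45 s on the clock, when I handed in.

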